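# Close a turbidity meter's cover without a bump and start the reading

### The job

The white turbidity meter has its sample vial in place and its blue light cover standing open. Tip the cover forward past its balance, catch it on a finger as it drops and let it down on that finger until it is fully shut, without a bump that would stir up the sample; then press the green start key all the way down and let go. Only touch and push with the fingers: do not pinch the cover or lift or shove the meter, leave the vial in its well and leave the things standing round it alone.

Things in the scene. Friction and masses are not known exactly. Their poses are not given: they have to be found in the camera images.
- meter: white bench turbidity meter, 210 mm deep (x -120 to +90), 160 mm wide, about 2.2 kg, loose on rubber feet. Origin on the worktop under it; x points from its front (key side) to its back (hinge side), z up. Rear part (x -30 to +90): level deck 100 mm high; in front of it the key panel slopes from 60 mm high at x -30 to 35 mm at x -120.
- hinge (a point): point on the meter in the middle of the cover's hinge axis, 106 mm above the worktop, 75 mm behind the meter's origin; axes as the meter's. The hinge axis is its y axis.
- cover (a joint): opening angle of the cover in rad: 0 shut, about 1.57 upright, stop at 1.92 leaning away from the front. The cover weighs 0.3 kg; hinge friction lets it stay where it is left between about 1.12 and 1.63; further back it sinks to its stop; pulled forward past about 1.12 it drops and slams unless it is caught.
- lip (a point): middle of the cover's free edge; moves with the cover. The last 30 mm before it are a flat lip, 6 mm thick, 130 mm wide. Cover shut: it lies 125 mm in front of the hinge axis and 13 mm above it (mid-thickness), jutting 20 mm past the deck front, underside 116 mm above the worktop, free below down to the key panel. Cover upright: the lip is the top edge, about 230 mm above the worktop.
- cover_shell: outer blue top skin of the cover, 130 mm wide and 120 mm long, 3 mm thick; origin on the hinge axis, turns with the cover
- cover_liner: black lining of the cover, black underside of its lip, and its walls, which stand 16 mm out of the inner side; this is the side that faces the robot when the cover stands open; origin on the hinge axis, turns with the cover
- start_key_top (a point): centre of the top face of the green start key, 18 x 20 mm, at the right of the key panel as seen from the front, near the front edge; its z axis is the key's outward direction, tilted 0.27 rad from vertical toward the meter's front. The key stands 9 mm out of the panel.
- start_key (a joint): travel of the start key in m: 0 released, 0.004 fully down (spring, 1 N to start it, 3 N fully down)
- vial: capped glass sample vial, 24.5 mm diameter, 72 mm tall, white cap; origin at its underside. It stands loose in the well in the deck, its cap 8 mm proud, under the cover.
- bottle: small clear reagent bottle with red cap, 44 mm diameter, 110 mm tall, standing left of the meter
- dish: petri dish, 66 mm diameter, 15 mm high, left of the meter
- marker: black marker pen, 136 mm long, 12 mm thick, lying further to the left
- cup: specimen cup with blue lid, 60 mm diameter, 72 mm tall, standing right of the meter

How it is judged:
On the way, in this order (a step that is already met when the one before it is completed fails the run):
1. the cover, past its balance and part way down, rests with its inner side on a finger (value of joint cover between 0.2 and 0.95 rad and contact force between the fingers and cover_liner above 0.25 N), for 0.3 s.
2. the cover is shut and at rest (value of joint cover below 0.03 rad and velocity of joint cover above -0.05 rad/s), for 0.2 s.
3. the start key is pressed fully down with the cover shut (value of joint start_key above 0.003 m and value of joint cover below 0.03 rad), for 0.05 s.
At the end, for the whole second after the job is handed in: the cover is fully shut (within 0.03 rad), the start key has been pressed and has come up again, the vial still stands in its well, the meter and the four things round it stand within 20 mm of where they were (value of joint cover below 0.03 rad and value of joint start_key below 0.001 m and horizontal distance between vial and meter below 0.026 m and z of vial in the frame of meter below 0.039 m and linear speed of meter below 0.01 m/s and distance of each of meter, bottle, dish, marker, cup from where it was at the start of the episode below 0.02 m); the robot touches nothing.
It fails at once if the cover comes shut with a bump (turning faster than 1.2 rad/s, 150 mm/s at its lip, in the last 0.12 rad; let fall it turns at over 2) (value of joint cover below 0.12 rad and velocity of joint cover below -1.2 rad/s).
It fails at once if the cover is pinched (fingers press on its outer and inner side at once, over 2 N each) (contact force between the fingers and cover_shell above 2 N and contact force between the fingers and cover_liner above 2 N).
It fails at once if the start key is pressed with the cover open (value of joint start_key above 0.002 m and value of joint cover above 0.05 rad).
It fails at once if the vial is touched or lifted (contact force between the fingers and vial above 0.3 N or z of vial in the frame of meter above 0.045 m).
It fails at once if the meter is lifted, tipped or shoved more than 20 mm, or a thing standing round it is moved more than 20 mm (height (world z) of meter above 0.008 m or angle between meter's own z axis and vertical above 0.06 rad or distance of any of meter, bottle, dish, marker, cup from where it was at the start of the episode above 0.02 m).
It also fails if it takes over 54 s, if anything falls off the work surface, if the arm or the gripper's body presses on something with over 40 N, if the wrist force passes 120 N, or if a joint passes its speed limit or range.

### The arm

A 6-joint arm with a two-finger parallel gripper is mounted at the origin on a cart in front of the work surface, level with it; the furniture and walls round the work are solid. World frame = base frame: x ahead of the robot, y to its left, z up, the work surface at z = 0. Lengths are in m, angles in rad, forces in N, time in s.
With the tool pointing down it reaches from about 0.35 to 0.775 m from the base axis. Payload 7.3 kg.
Tool frame: the origin (TCP) lies on the centre line of the jaws, within the pads' length; the fingertips stand ahead of it and the grasp point (between the pads) lies 11 mm behind it (robot.nose_length is the z of the fingertips in the tool frame, in m); z points along the fingers, y is the line along which they close (so a half turn about z gives the same grasp; the last joint's range is limited). The gripper opens to 92 mm and grips with 3 to 60 N. Pads are 19 mm wide; open, the fingers measure 130 mm over their backs; the gripper's body (75 mm by 190 mm) begins 47 mm behind the grasp point.
Start: joints at [1.118, 0.342, 1.524, -0, 1.275, -0.146], TCP at [0.159, 0.501, 0.235] pointing down, gripper open.
Joint ranges: [-2.53, 2.53], [-0.77, 2.02], [0.04, 2.7], [-1, 4.14], [0.28, 2.66], [-3.11, 3.11]. Speed limits (rad/s): [2.57, 2.57, 3.14, 3.14, 3.14, 3.14].

### API

Orientations are given as [roll, pitch, yaw] about the fixed x, y, z axes, in that order (R = Rz(yaw) Ry(pitch) Rx(roll)).
In Python, from cell import robot, cams gives the robot as it stands. The module is installed in compiled form; this text tells all that it offers.
- The arm moves only by the tool carry_out, never from a script. Its argument "deltas" is a list of rows, each a list of 7 numbers: the shift along the tool's x, y, z in cm, then the turn, a rotation vector about the tool's x, y, z in rad, then the opening, from 0 (shut) to 1 (fully open). A call has exactly 8 rows; each row shifts and turns the commanded pose from where the row before left it, along the tool's axes as they then stand; what a row does not reach is not made up. A row lasts 1/12 s, in which the tool goes at most 41.7 mm and 7.16 degrees, less where a joint would pass 70% of its speed; a pose out of reach is approached as far as the arm can. A call is refused whole if a number of a shift passes 4.17 or a number of a turn 0.125, either way. A call with a gripper value outside its range is refused whole. The fingers move at their own pace and stop on an object; "force" is the grip in N (left out, the last holds). Time passes only in rows, so rows that do not move let the fingers close, or fill a call up. It gives the time, the measured TCP pose, the force, the opening and the grip force at its end, in the units of the state.
- robot.observe(): the state, without advancing time (a new reading comes with each control period).
- cams.read_camera(name): name is "side" or "top"; returns a dict with "image" (384x512x3 uint8, blue, green, red), "depth" (384x512 float32, m along the optical axis (not along the pixel's ray), 0 where there is no reading), "fx", "fy", "cx", "cy" (pixels), "D" ([k1, k2, p1, p2, k3] as OpenCV has them; the pictures are not rectified), "world_to_cam" (4x4, takes a point from world to camera coordinates). Camera axes: x right, y up, looking along -z (the intrinsics and any distortion apply to the point x, -y, -z); pixel columns grow to the right and rows downward; lengths in m; the calibration is good to about 2 mm. A picture is of the moment at which its call begins.
- robot.hand_in(): hands the job in; it is judged then, once.
The state is a dict: "time": time; "qpos": joint angles; "qvel": joint speeds; "joint_efforts": joint torques, N m; "tool_pos": TCP position; "tool_rot": TCP orientation; "contact_force": force on the tool from outside, world axes, zero at the start; "torque": the same for the moment, N m; "opening": finger opening in m; "grip_force": force on a finger pad.
Only numpy, scipy, OpenCV 4.12 (cv2) and the standard library are available. Lean on these libraries where they do the work, as an engineer would, in place of code of your own. Each camera call takes 0.05 s, during which the arm holds its last target. There are 200 camera calls.

## Working session

There is one attempt and no reset: what is moved stays moved. The work goes in short steps, Python scripts to look and compute and a tool call to move; the robot and the scene stay as the last step left them, time stands still between calls to the robot, and variables do not carry over. Pictures are saved under pics/ and viewed, at most 10 in all, crops included, and the job is handed in when it is done.

Besides the shell and the picture viewer there is one more tool, called after "Emit:" as name([rows], argument=value, ...), one row to a line, values as JSON. carry_out: Moves the arm, as the interface text tells. Its arguments: {"type":"object","properties":{"deltas":{"type":"array","items":{"type":"array","items":{"type":"number"}}},"force":{"type":"number"}},"required":["deltas"]}

```bash
ls; mkdir -p pics; python3 - <<'E'
from cell import robot,cams
import cv2,numpy as np,pickle
s=robot.observe(); print(s, robot.nose_length)
d={}
for n in("top","side"):
    c=cams.read_camera(n); d[n]=c; print(n,c["fx"],c["fy"],c["cx"],c["cy"],c["D"],c["world_to_cam"])
pickle.dump(d,open("d0.pkl","wb"))
cv2.imwrite("pics/a.png",np.vstack([d["top"]["image"],d["side"]["image"]])[:, :][:768])
im=np.hstack([d["top"]["image"],d["side"]["image"]]); cv2.imwrite("pics/both.png",cv2.resize(im,(800,300),interpolation=cv2.INTER_AREA))
for n in d: cv2.imwrite(f"pics/{n}0.png",d[n]["image"])
E
```

```text
pics
{'time': 0.0, 'qpos': array([ 1.11799031e+00,  3.42763470e-01,  1.52499980e+00, -1.20135290e-05,
        1.27543315e+00, -1.46034593e-01]), 'qvel': array([-1.32484355e-03, -9.15739556e-05, -6.36175901e-04, -2.34966918e-04,
       -1.42140037e-04,  1.19201671e-05]), 'joint_efforts': array([ 1.43465910e-03, -4.31253576e+01, -2.44216543e+01,  7.19026546e-02,
        5.62112918e-02, -1.76619919e-04]), 'tool_pos': array([0.15836426, 0.50012795, 0.23402983]), 'tool_rot': array([-3.14000429e+00, -2.22008316e-04,  2.83482456e+00]), 'contact_force': array([-0.09309875, -0.85461506, -0.81422761]), 'torque': array([0.07023663, 0.00636971, 0.01367536]), 'grip_force': 0.0, 'opening': 0.09153183841911913} 0.008
top 437.0846939264076 437.0846939264076 253.397188329825 183.1910275407535 [-0.02457023  0.          0.          0.          0.        ] [[-0.01485357 -0.99982739 -0.01116091  0.26745613]
 [ 0.99602083 -0.01577615  0.08771323 -0.52501797]
 [-0.08787417 -0.00981365  0.99608324 -1.00529824]
 [ 0.          0.          0.          1.        ]]
side 493.7519385082182 493.7519385082182 254.04552436433113 185.82956669435484 [-0.17244374  0.          0.          0.          0.        ] [[-0.97412345 -0.22463593  0.02494402  0.55996178]
 [ 0.10071276 -0.33261565  0.93766933 -0.04722845]
 [-0.20233745  0.91591786  0.34663241 -1.26955901]
 [ 0.          0.          0.          1.        ]]
```

View pics/top0.png

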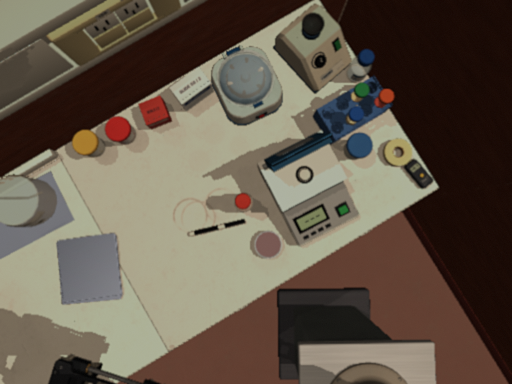

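View pics/side0.png

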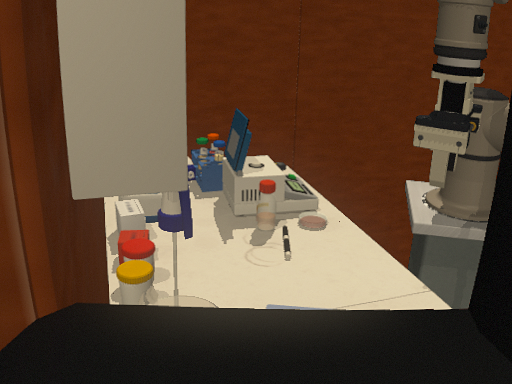

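The top view shows the meter, turned about 25°, with its cover edge-on at (303,150). The vial is at (305,175), the green key at (343,209), the bottle at (243,201), the dish at (266,244), the marker at (216,228) and the cup at (359,145). The side view shows the cover standing open at (238,140).

```bash
cat > h.py <<'E'
import numpy as np,cv2
def pts(c):
    h,w=c["depth"].shape; K=np.array([[c["fx"],0,c["cx"]],[0,c["fy"],c["cy"]],[0,0,1]])
    uv=np.stack(np.meshgrid(np.arange(w),np.arange(h)),-1).reshape(-1,1,2).astype(np.float64)
    n=cv2.undistortPoints(uv,K,np.array(c["D"])).reshape(-1,2); z=c["depth"].reshape(-1)
    P=np.c_[n[:,0]*z,-n[:,1]*z,-z]; T=np.linalg.inv(c["world_to_cam"])
    W=P@T[:3,:3].T+T[:3,3]; W[z<=0]=np.nan
    return W.reshape(h,w,3)
def hsv(c): return cv2.cvtColor(c["image"],cv2.COLOR_BGR2HSV)
E
python3 - <<'E'
import pickle; from h import *
d=pickle.load(open("d0.pkl","rb"))
c=d["top"]; W=pts(c); H=hsv(c)
box=np.zeros(W.shape[:2],bool); box[120:250,190:400]=1
def st(n,m):
    p=W[m]; p=p[~np.isnan(p[:,0])]; print(n,len(p),np.median(p,0).round(4),p.min(0).round(3),p.max(0).round(3)) 
    return p
hh,ss,vv=H[...,0],H[...,1],H[...,2]
g=box&(abs(hh-65)<15)&(ss>120)&(vv>60); g[:180]=0; st("key",g)
tab=W[200:230,130:180].reshape(-1,3); print("table z",np.nanmedian(tab[:,2]))
deck=box&(W[...,2]>.09)&(W[...,2]<.106)&(ss<80)
n,l,s,_=cv2.connectedComponentsWithStats(deck.astype(np.uint8)); i=1+np.argmax(s[1:,4]); p=st("deck",l==i)
r=cv2.minAreaRect(p[:,:2].astype(np.float32)*1000); print("deck rect",r, cv2.boxPoints(r))
me=box&(W[...,2]>.03)&(W[...,2]<.106)&(ss<90); n,l,s,_=cv2.connectedComponentsWithStats(me.astype(np.uint8)); i=1+np.argmax(s[1:,4]); p=st("meter",l==i)
r=cv2.minAreaRect(p[:,:2].astype(np.float32)*1000); print(r,cv2.boxPoints(r))
b=box&(abs(hh-105)<15)&(ss>100)&(W[...,2]>.12); b[:,345:]=0
p=st("coverblue",b); t=p[p[:,2]>.215]; r=cv2.minAreaRect(t[:,:2].astype(np.float32)*1000); print("lip",len(t),r,np.median(t,0),p[:,2].max())
for n,m in dict(cup=(slice(135,158),slice(347,372)),bottle=(slice(194,208),slice(236,250)),dish=(slice(235,255),slice(255,278))).items():
    q=W[m].reshape(-1,3); print(n,np.nanmedian(q,0).round(3))
c=d["side"]; W=pts(c); H=hsv(c); hh,ss=H[...,0],H[...,1]
b=np.zeros(ss.shape,bool); b[105:175,222:252]=1; b&=(abs(hh-105)<15)&(ss>100); p=st("cover side",b)
E
```

```text
return _methods._mean(a, axis=axis, dtype=dtype,
  ret = um.true_divide(
Traceback (most recent call last):
ValueError: zero-size array to reduction operation minimum which has no identity
```

```bash
python3 - <<'E'
import pickle; from h import *
d=pickle.load(open("d0.pkl","rb"))
c=d["top"]; W=pts(c); H=hsv(c)
print(H[205:214:4,338:350:4].tolist()); print(np.isnan(W[...,0]).mean(), c["depth"][205:214:4,338:350:4], c["depth"].max())
for v,u in((209,343),(190,275),(190,320),(175,290),(150,300),(225,310),(210,150)): print(v,u,H[v,u],W[v,u])
E
```

```text
[[[14, 51, 55], [64, 165, 37], [57, 101, 48]], [[64, 176, 61], [63, 165, 111], [64, 166, 115]], [[30, 34, 15], [64, 170, 102], [33, 48, 58]]]
0.0038197835286458335 [[1.0016937 1.0002548 1.001627 ]
 [0.9959375 0.9919869 0.9957929]
 [1.0042934 0.9955319 1.0050166]] 1.8278444
209 343 [ 63 165 110] [0.4643831  0.05575203 0.05168844]
190 275 [ 37  24 178] [0.50658546 0.21187937 0.10254586]
190 320 [ 38  26 178] [0.50537207 0.11353129 0.097921  ]
175 290 [ 23  47 172] [0.53942872 0.17815992 0.09691827]
150 300 [100 156  54] [0.5729397  0.16792188 0.22847293]
225 310 [ 37  83 111] [0.42919311 0.13122933 0.04621718]
210 150 [ 25  46 172] [0.47028721 0.50932516 0.00150931]
```

```bash
sed -i 's/COLOR_BGR2HSV)/COLOR_BGR2HSV).astype(int)/' h.py; cat > m.py <<'E'
import pickle; from h import *
d=pickle.load(open("d0.pkl","rb"))
c=d["top"]; W=pts(c); H=hsv(c)
box=np.zeros(W.shape[:2],bool); box[120:250,190:400]=1
def st(n,m):
    p=W[m]; p=p[~np.isnan(p[:,0])]; print(n,len(p),np.median(p,0).round(4),p.min(0).round(3),p.max(0).round(3)) 
    return p
def big(m):
    n,l,s,_=cv2.connectedComponentsWithStats(m.astype(np.uint8)); return l==1+np.argmax(s[1:,4])
def rect(p):
    r=cv2.minAreaRect(p[:,:2].astype(np.float32)*1000); print("  rect",np.round(r[0],1),np.round(r[1],1),round(r[2],2),cv2.boxPoints(r).round(0).tolist())
hh,ss,vv=H[...,0],H[...,1],H[...,2]
g=box&(abs(hh-63)<10)&(ss>120)&(vv>50); g[:195]=0; p=st("key",big(g)); print(p.mean(0)); rect(p)
p=st("deck",big(box&(W[...,2]>.09)&(W[...,2]<.106)&(ss<80))); rect(p)
p=st("meter",big(box&(W[...,2]>.025)&(W[...,2]<.106)&(hh<95))); rect(p)
b=box&(abs(hh-105)<15)&(ss>90)&(W[...,2]>.12); b[:,345:]=0
p=st("coverblue",b); t=p[p[:,2]>.22]; rect(t); print(len(t),t.mean(0))
c=d["side"]; W=pts(c); H=hsv(c); hh,ss=H[...,0],H[...,1]
b=np.zeros(ss.shape,bool); b[105:175,222:252]=1; b&=(abs(hh-105)<15)&(ss>90); p=st("cover side",b)
np.save("cs.npy",p)
E
python3 m.py
```

```text
key 70 [0.4643 0.0562 0.0517] [0.453 0.042 0.04 ] [0.474 0.067 0.058]
[0.46363922 0.05614868 0.05178153]
  rect [464.1  54.9] [17.1 21.6] 25.35 [[452.0, 61.0], [461.0, 41.0], [476.0, 49.0], [467.0, 68.0]]
deck 2899 [0.5335 0.1473 0.0999] [0.461 0.054 0.09 ] [0.604 0.25  0.106]
  rect [548.  151.6] [119.5 161.6] 25.61 [[459.0, 199.0], [529.0, 53.0], [637.0, 105.0], [567.0, 250.0]]
meter 5682 [0.4967 0.1288 0.0961] [0.381 0.017 0.025] [0.604 0.25  0.106]
  rect [507.7 132.1] [210.1 161.7] 25.95 [[378.0, 159.0], [449.0, 13.0], [638.0, 105.0], [567.0, 251.0]]
coverblue 749 [0.5729 0.1669 0.2012] [0.539 0.103 0.134] [0.622 0.233 0.234]
  rect [574.5 164.8] [  8.9 129.5] 26.47 [[542.0, 221.0], [599.0, 105.0], [607.0, 109.0], [550.0, 225.0]]
266 [0.5738379  0.16472487 0.22915979]
cover side 739 [0.5639 0.2176 0.1799] [0.536 0.028 0.109] [0.66  0.239 0.23 ]
```

```bash
cat > plan.py <<'E'
import numpy as np
from scipy.spatial.transform import Rotation as Ro, Slerp
Y=0.450; O=np.array([.521,.1386,0])          # meter yaw, origin
M=Ro.from_euler('z',Y)
def w(x,y,z): return O+M.apply([x,y,z])       # meter -> world (m)
def tilt(t,head=Y): return Ro.from_euler('z',head+np.pi/2)*Ro.from_euler('x',np.pi)*Ro.from_euler('x',-t)
def rows(p0,R0,p1,R1,n,op):
    sl=Slerp([0,1],Ro.concatenate([R0,R1])); p,R=np.array(p0,float),R0; out=[]
    for i in range(1,n+1):
        q=p0+(np.array(p1)-p0)*i/n; S=sl(i/n)
        d=np.round(R.inv().apply(q-p)*100,2); r=np.round((R.inv()*S).as_rotvec(),3)
        out.append([*d.tolist(),*r.tolist(),op]); p=p+R.apply(d/100); R=R*Ro.from_rotvec(r)
    return out,p,R
def tool(s): return s["tool_pos"],Ro.from_euler('xyz',s["tool_rot"])
E
python3 - <<'E'
from plan import *
p0=np.array([.159,.501,.235]); R0=Ro.from_euler('xyz',[np.pi,0,2.835])
a,p,R=rows(p0,R0,np.array([.32,.31,.30]),tilt(0,.85),8,.5); print(a)
b,p,R=rows(p,R,w(-.06,0,.33),tilt(.5),8,.5); print(b,p)
E
```

```text
[[-2.64, -1.67, -0.81, -0.0, -0.0, 0.052, 0.5], [-2.72, -1.53, -0.81, -0.0, -0.0, 0.052, 0.5], [-2.8, -1.38, -0.82, -0.0, -0.0, 0.051, 0.5], [-2.87, -1.25, -0.81, -0.0, -0.0, 0.052, 0.5], [-2.92, -1.09, -0.81, -0.0, -0.0, 0.052, 0.5], [-2.98, -0.93, -0.82, -0.0, -0.0, 0.052, 0.5], [-3.02, -0.78, -0.81, -0.0, -0.0, 0.051, 0.5], [-3.06, -0.63, -0.81, -0.0, -0.0, 0.052, 0.5]]
[[-3.01, -0.64, -0.38, -0.062, -0.013, 0.049, 0.5], [-3.04, -0.47, -0.37, -0.061, -0.012, 0.049, 0.5], [-3.07, -0.3, -0.35, -0.062, -0.013, 0.049, 0.5], [-3.08, -0.13, -0.33, -0.062, -0.012, 0.049, 0.5], [-3.08, 0.04, -0.3, -0.061, -0.013, 0.049, 0.5], [-3.09, 0.21, -0.25, -0.062, -0.012, 0.049, 0.5], [-3.07, 0.38, -0.19, -0.062, -0.013, 0.049, 0.5], [-3.05, 0.53, -0.13, -0.061, -0.012, 0.049, 0.5]] [0.46694084 0.11247012 0.33003076]
```

Emit:
carry_out([
  [-2.64,-1.67,-0.81,0,0,0.052,0.5],
  [-2.72,-1.53,-0.81,0,0,0.052,0.5],
  [-2.8,-1.38,-0.82,0,0,0.051,0.5],
  [-2.87,-1.25,-0.81,0,0,0.052,0.5],
  [-2.92,-1.09,-0.81,0,0,0.052,0.5],
  [-2.98,-0.93,-0.82,0,0,0.052,0.5],
  [-3.02,-0.78,-0.81,0,0,0.051,0.5],
  [-3.06,-0.63,-0.81,0,0,0.052,0.5],
])

```text
time: 0.77
tool_pos: [0.32, 0.3081, 0.2999]
tool_rot: [-3.141, -0.0, 2.418]
contact_force: [0.2, 0.4, 0.6]
opening: 0.0466
grip_force: 0.0
```

```bash
cat > obs.py <<'E'
from cell import robot
import numpy as np,json
np.set_printoptions(precision=4,suppress=True)
s=robot.observe(); print(s["time"],s["qpos"],s["tool_pos"],s["tool_rot"],s["contact_force"],s["opening"])
open("log.txt","a").write(json.dumps([s["qpos"].tolist(),s["tool_pos"].tolist(),s["tool_rot"].tolist()])+"\n")
E
python3 obs.py
```

```text
0.7667 [ 0.5936  0.144   1.6073  0.0001  1.3908 -0.2541] [0.32   0.3081 0.2999] [-3.1412 -0.0002  2.4184] [0.2448 0.3753 0.6279] 0.04663798724002428
```

Emit:
carry_out([
  [-3.01,-0.64,-0.38,-0.062,-0.013,0.049,0.5],
  [-3.04,-0.47,-0.37,-0.061,-0.012,0.049,0.5],
  [-3.07,-0.3,-0.35,-0.062,-0.013,0.049,0.5],
  [-3.08,-0.13,-0.33,-0.062,-0.012,0.049,0.5],
  [-3.08,0.04,-0.3,-0.061,-0.013,0.049,0.5],
  [-3.09,0.21,-0.25,-0.062,-0.012,0.049,0.5],
  [-3.07,0.38,-0.19,-0.062,-0.013,0.049,0.5],
  [-3.05,0.53,-0.13,-0.061,-0.012,0.049,0.5],
])

```text
time: 1.43
tool_pos: [0.4668, 0.1104, 0.3301]
tool_rot: [2.639, 0.0, 2.018]
contact_force: [0.2, 1.3, 0.1]
opening: 0.0459
grip_force: 0.0
```

```bash
python3 obs.py
```

```text
1.4333 [-0.0928 -0.0686  1.8537  0.3118  0.939  -0.6714] [0.4668 0.1104 0.3301] [2.6385 0.0002 2.0176] [0.2188 1.2585 0.1102] 0.045915688611703816
```

```bash
cat > kin.py <<'E'
import numpy as np,json
from scipy.spatial.transform import Rotation as Ro
from scipy.optimize import least_squares
L=[[[1.11799,.342763,1.525,-1e-5,1.275433,-.146035],[.158364,.500128,.23403],[-3.140004,-.000222,2.834825]]]+[json.loads(l) for l in open("log.txt")]
def frames(q): 
    A=Ro.from_euler('z',q[0]); F=A*Ro.from_euler('y',q[1]+q[2]); return A,F,F*Ro.from_euler('z',q[3])*Ro.from_euler('y',q[4])*Ro.from_euler('z',q[5])
def design(q):
    A,F,T=frames(q); z=T.apply([0,0,1]); U=A*Ro.from_euler('y',q[1])
    # h, b, L2, L3, d   (+a1, e ridge)
    return np.c_[[0,0,1],A.apply([0,1,0]),U.apply([0,0,1]),F.apply([0,0,1]),z,A.apply([1,0,0]),F.apply([1,0,0])]
D=np.vstack([design(l[0]) for l in L]); y=np.hstack([l[1] for l in L])
reg=np.diag([1e-4]*5+[1e-2]*2)
k=np.linalg.lstsq(np.vstack([D,reg]),np.r_[y,np.zeros(7)],rcond=None)[0]
C=(frames(L[0][0])[2].inv()*Ro.from_euler('xyz',L[0][2]))
def fk(q): return design(q)@k, frames(q)[2]*C
lo=np.array([-2.53,-.77,.04,-1,.28,-3.11]);hi=np.array([2.53,2.02,2.7,4.14,2.66,3.11])
def ik(p,R,q0,b=True):
    f=lambda q:(lambda x:np.r_[(x[0]-p)*5,(x[1].inv()*R).as_rotvec()])(fk(q))
    r=least_squares(f,np.clip(q0,lo+1e-3,hi-1e-3),bounds=(lo,hi)) if b else least_squares(f,q0)
    return r.x,np.abs(r.fun).max()
if __name__=="__main__":
    np.set_printoptions(precision=4,suppress=True); print(k,C.as_rotvec())
    for l in L: x=fk(l[0]); print(x[0]-l[1],(x[1].inv()*Ro.from_euler('xyz',l[2])).as_rotvec())
    from plan import *
    for t in(.5,.7,.85,1,1.2):
      for n,x in dict(start=w(.03,0,.23),mid=w(-.02,0,.19),shut=w(-.032,0,.131)).items():
        print(t,n,*ik(x,tilt(t),L[-1][0]))
E
python3 kin.py
```

```text
[ 0.2216  0.0764  0.5057  0.3796  0.3099 -0.0003  0.0448] [ 0.     -0.      1.5708]
[-0.  0. -0.] [0. 0. 0.]
[-0.0001 -0.      0.    ] [-0.  0.  0.]
[ 0. -0. -0.] [-0.  0.  0.]
0.5 start [ 0.0256  0.2005  1.8507  0.33    0.6551 -0.6428] 5.0290965836197175e-11
0.5 mid [-0.0302  0.1696  2.0247  0.4452  0.5402 -0.8172] 6.357414594759803e-13
0.5 shut [-0.0458  0.2574  2.1313  0.6625  0.3799 -1.0702] 3.926858838099179e-11
0.7 start [-0.0316  0.1599  2.0195  0.7808  0.4378 -1.1117] 1.0358146285138758e-09
0.7 mid [-0.1041  0.1468  2.1872  1.0966  0.3909 -1.506 ] 4.451439217234565e-13
0.7 shut [-0.1247  0.2671  2.2898  1.6528  0.359  -2.1183] 8.326672684688674e-16
0.85 start [-0.0774  0.1598  2.1399  1.4138  0.3929 -1.7681] 4.939405551240839e-10
0.85 mid [-0.1649  0.1683  2.3043  1.7355  0.4549 -2.19  ] 1.0381875914511338e-10
0.85 shut [-0.1902  0.3241  2.4018  2.1361  0.5603 -2.6705] 2.2382096176443156e-13
1 start [-0.1231  0.1946  2.252   1.9784  0.5202 -2.368 ] 2.782728214523189e-10
1 mid [-0.227   0.2359  2.414   2.1207  0.6665 -2.6428] 2.7376073630236413e-11
1 shut [-0.2574  0.4386  2.5027  2.3303  0.8543 -2.9692] 3.6512601275795475e-10
1.2 start [-0.1773  0.3087  2.3808  2.3312  0.8558 -2.7951] 4.578282197797989e-13
1.2 mid [-0.3023  0.4181  2.5389  2.3283  1.0688 -2.998 ] 3.6637359812630166e-14
1.2 shut [-0.3416  0.5943  2.5627  2.3264  1.1641 -3.11  ] 0.04701700505861063
```

```bash
python3 - <<'E'
from kin import *; from plan import *
np.set_printoptions(precision=3,suppress=True)
p=np.array([.4669,.1125,.330]); R=tilt(.5)
q=L[-1][0]; tgt=[(w(.0,0,.30),tilt(.9)),(w(.05,0,.245),tilt(.9)),(w(.05,0,.214),tilt(.9)),(w(-.032,0,.13),tilt(.9))]
for t,T in tgt:
    a,p1,R1=rows(p,R,t,T,8,.61); print(a)
    sl=Slerp([0,1],Ro.concatenate([R,R1]))
    for f in np.linspace(.125,1,8):
        q,e=ik(p+(p1-p)*f,sl(f),q); 
        print(q,round(e,5))
    p,R=p1,R1
E
```

```text
[[-0.0, 0.48, 0.69, -0.05, -0.0, 0.0, 0.61], [-0.0, 0.44, 0.71, -0.05, -0.0, -0.0, 0.61], [-0.0, 0.41, 0.73, -0.05, 0.0, 0.0, 0.61], [-0.0, 0.37, 0.76, -0.05, 0.0, 0.0, 0.61], [-0.0, 0.33, 0.77, -0.05, 0.0, -0.0, 0.61], [-0.0, 0.3, 0.78, -0.05, 0.0, -0.0, 0.61], [-0.0, 0.25, 0.8, -0.05, 0.0, 0.0, 0.61], [-0.0, 0.22, 0.82, -0.05, 0.0, 0.0, 0.61]]
[-0.096 -0.069  1.885  0.361  0.876 -0.715] 0.0
[-0.105 -0.07   1.921  0.423  0.811 -0.773] 0.0
[-0.113 -0.069  1.956  0.496  0.747 -0.843] 0.0
[-0.121 -0.065  1.991  0.583  0.685 -0.929] 0.0
[-0.128 -0.057  2.026  0.688  0.627 -1.033] 0.0
[-0.135 -0.047  2.061  0.816  0.575 -1.16 ] 0.0
[-0.14  -0.032  2.095  0.969  0.532 -1.314] 0.0
[-0.145 -0.014  2.128  1.149  0.502 -1.496] 0.0
[[-0.0, -0.15, 0.92, 0.0, 0.0, 0.0, 0.61], [-0.0, -0.15, 0.91, 0.0, 0.0, 0.0, 0.61], [-0.0, -0.15, 0.92, 0.0, 0.0, 0.0, 0.61], [-0.0, -0.15, 0.92, 0.0, 0.0, 0.0, 0.61], [-0.0, -0.15, 0.91, 0.0, 0.0, -0.0, 0.61], [-0.0, -0.15, 0.92, 0.0, 0.0, -0.0, 0.61], [-0.0, -0.15, 0.92, 0.0, 0.0, -0.0, 0.61], [-0.0, -0.15, 0.91, 0.0, 0.0, -0.0, 0.61]]
[-0.133  0.009  2.128  1.18
[... 1117 characters left out ...]
 0.61], [-0.0, -1.46, -0.15, 0.0, 0.0, 0.0, 0.61], [-0.0, -1.46, -0.15, 0.0, 0.0, 0.0, 0.61], [-0.0, -1.46, -0.15, 0.0, 0.0, 0.0, 0.61], [-0.0, -1.46, -0.15, -0.0, 0.0, -0.0, 0.61], [-0.0, -1.46, -0.15, -0.0, 0.0, -0.0, 0.61], [-0.0, -1.46, -0.15, -0.0, 0.0, -0.0, 0.61], [-0.0, -1.46, -0.15, -0.0, 0.0, -0.0, 0.61]]
[-0.078  0.239  2.191  1.835  0.421 -2.206] 0.0
[-0.094  0.248  2.227  1.91   0.444 -2.302] 0.0
[-0.11   0.26   2.263  1.978  0.471 -2.394] 0.0
[-0.128  0.273  2.298  2.04   0.501 -2.48 ] 0.0
[-0.147  0.29   2.334  2.095  0.534 -2.563] 0.0
[-0.168  0.309  2.369  2.145  0.571 -2.642] 0.0
[-0.189  0.332  2.403  2.189  0.611 -2.718] 0.0
[-0.212  0.359  2.438  2.227  0.654 -2.793] 0.0
```

Emit:
carry_out([
  [0,0.48,0.69,-0.05,0,0,0.61],
  [0,0.44,0.71,-0.05,0,0,0.61],
  [0,0.41,0.73,-0.05,0,0,0.61],
  [0,0.37,0.76,-0.05,0,0,0.61],
  [0,0.33,0.77,-0.05,0,0,0.61],
  [0,0.3,0.78,-0.05,0,0,0.61],
  [0,0.25,0.8,-0.05,0,0,0.61],
  [0,0.22,0.82,-0.05,0,0,0.61],
])

```text
time: 2.1
tool_pos: [0.5205, 0.1378, 0.2994]
tool_rot: [2.24, 0.001, 2.019]
contact_force: [0.5, 0.7, 1.2]
opening: 0.0556
grip_force: 0.0
```

Emit:
carry_out([
  [0,-0.15,0.92,0,0,0,0.61],
  [0,-0.15,0.92,0,0,0,0.61],
  [0,-0.15,0.92,0,0,0,0.61],
  [0,-0.15,0.92,0,0,0,0.61],
  [0,-0.15,0.92,0,0,0,0.61],
  [0,-0.15,0.92,0,0,0,0.61],
  [0,-0.15,0.92,0,0,0,0.61],
  [0,-0.15,0.91,0,0,0,0.61],
])

```text
time: 2.77
tool_pos: [0.5657, 0.1599, 0.2439]
tool_rot: [2.242, -0.0, 2.02]
contact_force: [0.7, -0.1, 0.0]
opening: 0.0561
grip_force: 0.0
```

```bash
cat > snap.py <<'E'
import sys; from cell import cams; from h import *; import pickle
n=sys.argv[1]; d={k:cams.read_camera(k) for k in("top","side")}; pickle.dump(d,open(n+".pkl","wb"))
t=d["top"]["image"][90:270,190:430]; s=d["side"]["image"][90:240,180:340]
cv2.imwrite(f"pics/{n}.png",np.hstack([cv2.resize(t,(400,300)),cv2.resize(s,(320,300))]))
E
python3 obs.py; python3 snap.py b1; python3 - <<'E'
from cell import robot
from plan import *
p,R=tool(robot.observe()); print(M.inv().apply(p-O),(tilt(.9).inv()*R).as_rotvec())
E
```

```text
2.7667 [-0.0638  0.1738  2.1144  1.517   0.3954 -1.8498] [0.5657 0.1599 0.2439] [ 2.2425 -0.0003  2.0204] [ 0.7379 -0.082   0.0487] 0.05613636283115673
[ 4.94273164e-02 -4.50535062e-05  2.43227686e-01] [0.0022956  0.00078693 0.00109275]
```

View pics/b1.png

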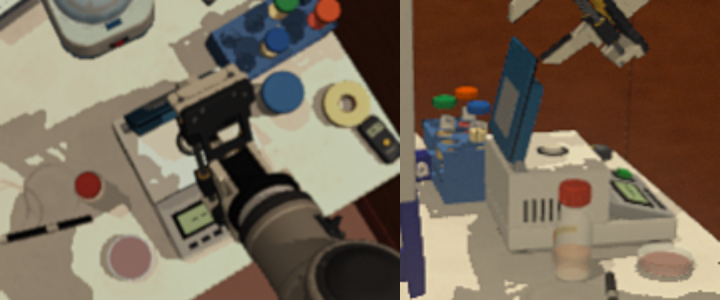

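The side view shows the rear finger's tip near (512,18), just above the cover's top edge at (515,40). The front finger's tip is at (545,60), on the robot side of the cover. I'll measure both in the meter frame.

```bash
cat > mm.py <<'E'
import pickle,sys; from h import *; from plan import *
d=pickle.load(open(sys.argv[1]+".pkl","rb")); c=d["side"]
np.set_printoptions(precision=0,suppress=True)
T=np.linalg.inv(c["world_to_cam"]); print("cam",M.inv().apply(T[:3,3]-O)*1000)
W=pts(c); Q=M.inv().apply(W.reshape(-1,3)-O).reshape(W.shape)*1000
H=hsv(c); blue=(abs(H[...,0]-105)<18)&(H[...,1]>80)
ok=(abs(Q[...,1])<80)&(Q[...,0]>-150)&(Q[...,0]<110)&(Q[...,2]>108)
p=Q[ok&blue]; print("blue n",len(p))
for y0 in(-65,-40,-15,15,40,55):
  s=p[(p[:,1]>=y0)&(p[:,1]<y0+25)]
  for z0 in range(110,250,15):
    g=s[(s[:,2]>=z0)&(s[:,2]<z0+15)]
    if len(g)>2: print(y0,z0,len(g),"x",g[:,0].min(),np.median(g[:,0]),g[:,0].max())
f=Q[ok&~blue&(Q[...,2]>190)]; print("fingers",len(f))
for x0 in range(-60,110,10):
    g=f[(f[:,0]>=x0)&(f[:,0]<x0+10)]
    if len(g): print(x0,len(g),"z",g[:,2].min(),g[:,2].max(),"y",g[:,1].min(),g[:,1].max())
E
python3 mm.py b1
```

```text
cam [ 288. 1120.  470.]
blue n 764
-65 110 7 x 86.13752728868751 87.18817102273039 89.17225455528673
-65 125 7 x 82.44027125482461 85.046250165201 85.97227240546486
-65 140 6 x 79.71466235942668 80.48128458797551 82.28472226823278
-65 155 8 x 74.46373668043567 76.31013519289004 78.81700910837169
-65 170 6 x 71.98501680913678 73.05172951552994 74.97385989305926
-65 185 13 x 66.9680886564719 69.36874760230357 71.8973343420709
-65 200 14 x 63.9908744929472 65.21683230352184 67.77760094579553
-65 215 15 x 59.52140367978184 61.8716553974969 63.19191405386043
-40 110 12 x 85.61314155628212 87.41804145448702 88.92524458951085
-40 125 3 x 85.26638259556738 85.99292988069475 86.08333164527211
-40 185 15 x 67.28399766153056 68.99138461510408 71.65655824957223
-40 200 16 x 63.00583104165272 65.3534664311619 67.06736188671434
-40 215 18 x 57.96926783108572 61.475114233688004 64.39236387348646
-15 110 9 x 85.72473173964453 87.57495822542236 88.64414480902893
-15 125 3 x 86.15214126324314 86.2027995770646 86.91414599526966
-15 185 15 x 67.16737222818297 69.13021901438354 71.31635963162826
-15 200 
[... 2025 characters left out ...]
859 35.48786869938464
0 132 z 216.213310601877 349.0733202463382 y -26.44130241673481 37.47820799590047
10 147 z 209.9670723604123 361.5320862427199 y -23.708249786900634 41.618787026770164
20 161 z 209.66754080877982 378.9754740919717 y -15.613625647039346 41.148190085252565
30 241 z 212.25264443988956 378.9355485401569 y -33.472310091885824 41.153386941395766
40 157 z 192.89847043479824 368.32951665630065 y -37.42952872185225 66.7985080272898
50 137 z 198.22046744262346 353.1265461763272 y -51.94338619751553 69.72544351148326
60 59 z 191.6377585861479 291.73826321928556 y -11.123291609598798 68.77566509285154
70 36 z 260.4062652599778 282.824453177196 y -8.507295699066178 17.15248265966172
```

Emit:
carry_out([
  [0,-0.33,0.22,0,0,0,0.61],
  [0,-0.33,0.22,0,0,0,0.61],
  [0,-0.33,0.22,0,0,0,0.61],
  [0,-0.33,0.22,0,0,0,0.61],
  [0,-0.33,0.22,0,0,0,0.61],
  [0,-0.33,0.22,0,0,0,0.61],
  [0,-0.33,0.22,0,0,0,0.61],
  [0,-0.33,0.22,0,0,0,0.61],
])

```text
time: 3.53
tool_pos: [0.563, 0.1586, 0.2132]
tool_rot: [2.241, -0.0, 2.021]
contact_force: [-0.7, 0.0, 0.1]
opening: 0.0562
grip_force: 0.0
```

```bash
python3 obs.py; python3 snap.py b2; cat > tp.py <<'E'
from cell import robot
from plan import *
s=robot.observe(); p,R=tool(s); m=M.inv().apply(p-O)*1000; n=np.array([.622,0,.783]);t=np.array([.783,0,-.622]); g=s["opening"]*500
print("tcp",m.round(1),"rear",(m+8*t+g*n).round(1),"front",(m+8*t-g*n).round(1),"F(meter)",M.inv().apply(s["contact_force"]).round(2),"t",s["time"])
E
python3 tp.py;python3 mm.py b2 | sed -n '/^-15/p;/fing/,$p'
```

```text
3.5333 [-0.0684  0.2304  2.1627  1.7634  0.4065 -2.1204] [0.563  0.1586 0.2132] [ 2.2414 -0.0001  2.0205] [-0.667   0.0269  0.1246] 0.056172846129023596
tcp [ 4.630e+01 -2.000e-01  2.127e+02] rear [ 7.020e+01 -2.000e-01  2.299e+02] front [ 35.   -0.2 185.6] F(meter) [ 0.23  1.   -0.33] t 3.6333
-15 110 13 x 85.30917309996032 87.15958085148647 89.02493074291708
-15 185 16 x 66.72448140923113 69.17866345656434 70.59951380029774
-15 200 18 x 63.11986881173115 64.99541131794788 67.25183901501597
-15 215 19 x 58.54907074089799 61.18783219560881 68.21555899025618
fingers 4335
-60 259 z 190.3011862568858 341.79517269578 y -23.66704130849431 39.416291851204754
-50 194 z 200.22967552858577 311.2697536072329 y -19.87702030497836 41.93831743538046
-40 213 z 198.93287900251588 304.88560665265 y -24.648137085229173 41.40414886864995
-30 198 z 200.80363046680955 295.0513301662965 y -31.857114715677643 40.489973133110176
-20 158 z 200.7803149023401 298.80120096818507 y -30.331204693518828 36.614475798635226
-10 138 z 191.35135896767008 314.41831693285025 y -26.684505770261513 36.46145371879885
0 136 z 191.5729543191655 323.72772025070157 y -26.34275009596664 41.47710000134245
10 138 z 190.10153350348014 336.92929041017175 y -23.03141410246412 40.45663051380147
20 173 z 190.1110642502235 347.51937572501555 y -32.07758700264261 42.35497383571797
30 208 z 254.6839002443272 344.04945286724444 y -37.84663882983382 42.3592465410242
40 134 z 190.5880861096576 328.1096257457795 y -30.536266600192732 70.70460853251407
50 107 z 197.73868383219695 320.36045006511506 y -37.83911537892323 69.26078476653521
60 64 z 190.42639963274428 257.28332531822565 y -60.67903112633919 68.43180317372267
70 12 z 231.97815414139822 247.57893605343332 y -7.027344837532361 11.448320140336074
```

Emit:
carry_out([
  [0,-0.3,0.15,0,0,0,0.61],
  [0,-0.3,0.15,0,0,0,0.61],
  [0,-0.28,-0.22,0,0,0,0.61],
  [0,-0.28,-0.22,0,0,0,0.61],
  [0,-0.28,-0.22,0,0,0,0.61],
  [0,-0.28,-0.22,0,0,0,0.61],
  [0,-0.28,-0.22,0,0,0,0.61],
  [0,-0.28,-0.22,0,0,0,0.61],
])

```text
time: 4.3
tool_pos: [0.5429, 0.1488, 0.2014]
tool_rot: [2.242, -0.0, 2.02]
contact_force: [1.1, -0.2, 0.6]
opening: 0.0559
grip_force: 0.1
```

```bash
python3 tp.py; python3 snap.py b3; python3 mm.py b3 | sed -n '/^-65/p;/^40/p'
```

```text
tcp [ 24.1  -0.3 201.4] rear [ 47.8  -0.3 218.3] front [ 13.   -0.3 174.6] F(meter) [ 0.9  -0.7   0.56] t 4.3
-65 110 10 x 83.28003678401701 84.32612983833025 86.26870672683091
-65 125 11 x 76.60863875603661 80.2474836195256 83.74148687678793
-65 140 8 x 70.21743101635893 73.05548285305201 75.30008321913141
-65 155 10 x 62.55735298489967 65.35467229247294 69.94754933637795
-65 170 14 x 54.71630844928815 58.22139109680309 63.01274518655094
-65 185 18 x 46.72622136172278 50.77992463405617 55.03668285639533
-65 200 12 x 42.147289666849154 44.900098011810684 48.33569496916844
40 110 20 x 67.70425120956135 83.3452148120584 85.62971776330562
40 125 26 x 60.88902830277854 77.65213626448647 83.00937447942623
40 140 31 x 52.17726601563759 70.41478642293148 75.56154063063767
40 155 37 x 40.59504860678642 62.27885001527314 68.89566910180594
40 170 31 x 36.421027316599925 55.393926496695904 60.721007966063745
40 185 37 x 32.24046294763302 48.994463228419185 54.04772592755686
40 200 24 x 39.44227102060305 44.14804548421168 48.06142887251152
40 215 18 x 34.830466251584355 36.54476588784894 39.984816096141174
40 62 z 192.64637620323853 244.25396509021797 y -55.9456729130896 69.57947680264438
```

Emit:
carry_out([
  [0,0,-0.12,0,0,0,0.59],
  [0,0,-0.12,0,0,0,0.57],
  [0,0,-0.12,0,0,0,0.55],
  [0,0,-0.12,0,0,0,0.53],
  [0,0,-0.12,0,0,0,0.51],
  [0,0,-0.12,0,0,0,0.49],
  [0,0,-0.12,0,0,0,0.47],
  [0,0,-0.12,0,0,0,0.45],
])

```text
time: 5.07
tool_pos: [0.5365, 0.1458, 0.2076]
tool_rot: [2.242, -0.0, 2.021]
contact_force: [1.4, -0.5, -0.0]
opening: 0.0421
grip_force: 0.0
```

```bash
cat > ang.py <<'E'
import pickle,sys; from h import *; from plan import *
d=pickle.load(open(sys.argv[1]+".pkl","rb")); c=d["side"]; W=pts(c); Q=M.inv().apply(W.reshape(-1,3)-O).reshape(W.shape)*1000
H=hsv(c); m=(abs(H[...,0]-105)<18)&(H[...,1]>80)&(Q[...,1]<66)&(Q[...,1]>-66)&(Q[...,0]>-70)&(Q[...,0]<92)&(Q[...,2]>108)
p=Q[m][:,[0,2]]-[75,106]; r=np.hypot(*p.T); a=np.arctan2(p[:,1],-p[:,0])
# outer skin sits 16 mm off hinge-line plane: theta = polar angle - asin(16/r)
k=(r>60)&(r<129); th=a[k]-np.arcsin(16/r[k]); hist,e=np.histogram(th,np.arange(-.3,1.9,.03)); i=hist.argmax(); print("theta~",np.median(th[abs(th-e[i]-.015)<.05]).round(3),hist[i],k.sum())
E
for i in b1 b3; do python3 ang.py $i; done; python3 tp.py; python3 snap.py b4; python3 ang.py b4
```

```text
theta~ 1.315 231 361
theta~ 1.12 260 361
tcp [ 17.1  -0.3 207.6] rear [ 36.4  -0.3 219.1] front [ 10.2  -0.3 186.1] F(meter) [ 1.07 -1.06 -0.03] t 5.0667
theta~ 1.059 286 393
```

View pics/b4.png

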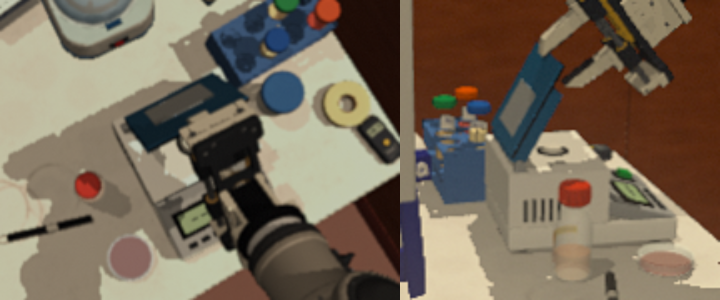

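Emit:
carry_out([
  [0,-0.15,-0.1,0,0,0,0.45],
  [0,-0.15,-0.1,0,0,0,0.45],
  [0,-0.15,-0.1,0,0,0,0.45],
  [0,-0.15,-0.1,0,0,0,0.45],
  [0,0,0,0,0,0,0.45],
  [0,0,0,0,0,0,0.45],
  [0,0,0,0,0,0,0.45],
  [0,0,0,0,0,0,0.45],
])

```text
time: 5.83
tool_pos: [0.5303, 0.1428, 0.2052]
tool_rot: [2.242, -0.0, 2.02]
contact_force: [0.4, -0.7, -0.4]
opening: 0.041
grip_force: 0.3
```

```bash
python3 tp.py; python3 snap.py b5; python3 ang.py b5
```

```text
tcp [ 10.2  -0.3 205.2] rear [ 29.2  -0.3 216.3] front [  3.7  -0.3 184.2] F(meter) [ 0.05 -0.79 -0.39] t 5.8333
theta~ 0.728 301 444
```

View pics/b5.png

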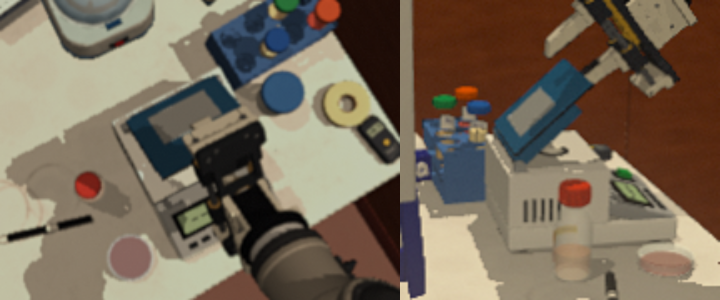

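Emit:
carry_out([
  [0,-0.36,-0.07,0,0,0,0.45],
  [0,-0.36,-0.07,0,0,0,0.45],
  [0,-0.36,-0.07,0,0,0,0.45],
  [0,-0.36,-0.07,0,0,0,0.45],
  [0,-0.36,-0.07,0,0,0,0.45],
  [0,-0.36,-0.07,0,0,0,0.45],
  [0,-0.36,-0.07,0,0,0,0.45],
  [0,-0.36,-0.07,0,0,0,0.45],
])

```text
time: 6.6
tool_pos: [0.51, 0.133, 0.1859]
tool_rot: [2.242, -0.0, 2.02]
contact_force: [-0.1, -0.4, -0.8]
opening: 0.0416
grip_force: 0.3
```

Emit:
carry_out([
  [0,0,0,0,0,0,0.45],
  [0,0,0,0,0,0,0.45],
  [0,0,0,0,0,0,0.45],
  [0,0,0,0,0,0,0.45],
  [0,0,0,0,0,0,0.45],
  [0,0,0,0,0,0,0.45],
  [0,0,0,0,0,0,0.45],
  [0,0,0,0,0,0,0.45],
])

```text
time: 7.27
tool_pos: [0.5103, 0.1332, 0.1863]
tool_rot: [2.242, -0.0, 2.021]
contact_force: [-0.9, -0.5, -0.7]
opening: 0.041
grip_force: 0.7
```

```bash
python3 tp.py; python3 snap.py b6; python3 ang.py b6
```

```text
tcp [-12.   -0.3 186.3] rear [  7.   -0.3 197.3] front [-18.4  -0.3 165.3] F(meter) [-1.07 -0.08 -0.69] t 7.2667
theta~ 0.492 331 438
```

View pics/b6.png

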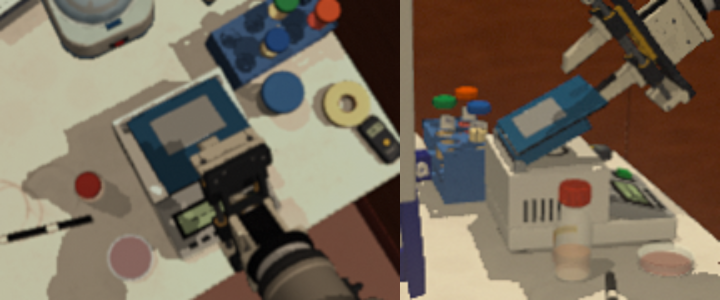

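Emit:
carry_out([
  [0,-0.37,0.06,0,0,0,0.45],
  [0,-0.37,0.06,0,0,0,0.45],
  [0,-0.37,0.06,0,0,0,0.45],
  [0,-0.37,0.06,0,0,0,0.45],
  [0,-0.37,0.06,0,0,0,0.45],
  [0,-0.37,0.06,0,0,0,0.45],
  [0,-0.37,0.06,0,0,0,0.45],
  [0,-0.37,0.06,0,0,0,0.45],
])

```text
time: 8.03
tool_pos: [0.4972, 0.1267, 0.1599]
tool_rot: [2.241, 0.0, 2.02]
contact_force: [0.1, -0.1, -0.8]
opening: 0.0411
grip_force: 0.3
```

```bash
python3 tp.py; python3 snap.py b7; python3 ang.py b7
```

```text
tcp [-26.6  -0.4 159.9] rear [ -7.6  -0.4 171. ] front [-33.1  -0.4 138.9] F(meter) [ 0.01 -0.12 -0.84] t 8.0333
theta~ 0.242 219 410
```

Emit:
carry_out([
  [0,-0.2,0.08,0,0,0,0.45],
  [0,-0.2,0.08,0,0,0,0.45],
  [0,-0.2,0.08,0,0,0,0.45],
  [0,-0.2,0.08,0,0,0,0.45],
  [0,-0.2,0.08,0,0,0,0.45],
  [0,-0.2,0.08,0,0,0,0.45],
  [0,-0.2,0.08,0,0,0,0.45],
  [0,-0.2,0.08,0,0,0,0.45],
])

```text
time: 8.8
tool_pos: [0.4928, 0.1246, 0.1434]
tool_rot: [2.241, -0.0, 2.021]
contact_force: [-0.2, -0.2, -0.7]
opening: 0.0411
grip_force: 0.4
```

```bash
python3 tp.py; python3 snap.py b8; python3 ang.py b8
```

```text
tcp [-31.5  -0.3 143.4] rear [-12.5  -0.3 154.5] front [-38.   -0.3 122.3] F(meter) [-0.28 -0.13 -0.71] t 8.8
theta~ 0.107 299 379
```

Emit:
carry_out([
  [0,-0.15,0.07,0,0,0,0.45],
  [0,-0.15,0.07,0,0,0,0.45],
  [0,-0.15,0.07,0,0,0,0.45],
  [0,-0.15,0.07,0,0,0,0.45],
  [0,-0.15,0.07,0,0,0,0.45],
  [0,-0.15,0.07,0,0,0,0.45],
  [0,-0.15,0.07,0,0,0,0.45],
  [0,-0.15,0.07,0,0,0,0.45],
])

```text
time: 9.57
tool_pos: [0.4899, 0.1232, 0.1305]
tool_rot: [2.242, -0.0, 2.02]
contact_force: [0.2, 0.1, 0.2]
opening: 0.0412
grip_force: 0.1
```

```bash
python3 tp.py; python3 snap.py b9; python3 ang.py b9
```

```text
tcp [-34.7  -0.3 130.5] rear [-15.6  -0.3 141.7] front [-41.2  -0.3 109.4] F(meter) [0.21 0.01 0.2 ] t 9.5667
theta~ 0.002 194 334
```

Emit:
carry_out([
  [0,-0.15,0,0,0,0,0.45],
  [0,-0.15,0,0,0,0,0.45],
  [0,-0.15,0,0,0,0,0.45],
  [0,-0.15,0,0,0,0,0.45],
  [0,0,0,0,0,0,0.45],
  [0,0,0,0,0,0,0.45],
  [0,0,0,0,0,0,0.45],
  [0,0,0,0,0,0,0.45],
])

```text
time: 10.33
tool_pos: [0.4866, 0.1216, 0.126]
tool_rot: [2.242, -0.0, 2.02]
contact_force: [-0.0, -0.4, -0.1]
opening: 0.0413
grip_force: 0.0
```

```bash
python3 tp.py; python3 snap.py b10; python3 ang.py b10
```

```text
tcp [-38.3  -0.3 126. ] rear [-19.2  -0.3 137.2] front [-44.9  -0.3 104.9] F(meter) [-0.23 -0.38 -0.06] t 10.3333
theta~ 0.001 175 340
```

View pics/b10.png

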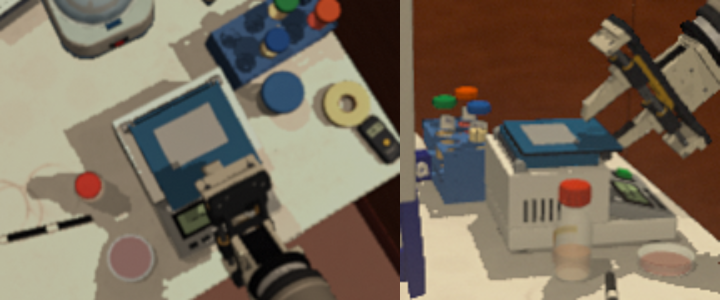

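The side view shows the cover lying flat on the deck (about (555,137)), with the finger clear of the underside of its lip at (600,150). The measured angle is about 0. Next is the retreat and the key press.

```bash
cat > key.py <<'E'
from kin import *; from plan import *
from cell import robot
np.set_printoptions(precision=3,suppress=True)
s=robot.observe(); p,R=tool(s); q=s["qpos"]; R=tilt(.9)
t=.6; n=np.array([np.cos(t),0,np.sin(t)]); z=np.array([np.sin(t),0,-np.cos(t)])
C=np.array([-.0875,-.05,.052]); kd=np.array([.267,0,-.964])
tc=lambda d:C-kd*d+.019*n-.008*z
x0=M.inv().apply(p-O)
T=[(x0+[-.05,0,0],.9,.45),(tc(.04)+[0,0,.02],t,0),(tc(.004),t,0)]
for x,tt,op in T:
    a,p1,R1=rows(p,R,w(*x),tilt(tt),8,op); print(x,a[0],a[-1]); sl=Slerp([0,1],Ro.concatenate([R,R1]))
    for f in(.25,.5,.75,1): q,e=ik(p+(p1-p)*f,sl(f),q); print("  ",q,round(e,5))
    p,R=p1,R1
E
python3 key.py
```

```text
[-0.088 -0.     0.126] [0.0, -0.39, -0.49, 0.0, 0.0, 0.0, 0.45] [-0.0, -0.39, -0.49, 0.0, 0.0, 0.0, 0.45]
   [-0.261  0.365  2.485  2.223  0.698 -2.846] 0.0
   [-0.296  0.358  2.515  2.204  0.719 -2.865] 0.0
   [-0.334  0.351  2.545  2.181  0.741 -2.884] 0.0
   [-0.376  0.345  2.575  2.156  0.762 -2.905] 0.0
[-0.087 -0.05   0.128] [-0.62, 0.03, -0.0, 0.038, 0.0, 0.0, 0] [-0.62, 0.03, -0.01, 0.038, 0.0, 0.0, 0]
   [-0.363  0.283  2.503  1.989  0.623 -2.694] 0.0
   [-0.348  0.245  2.431  1.767  0.521 -2.44 ] 0.0
   [-0.333  0.225  2.359  1.487  0.458 -2.139] 0.0
   [-0.318  0.219  2.287  1.178  0.438 -1.814] 0.0
[-0.077 -0.05   0.073] [-0.0, -0.29, 0.63, 0.0, 0.0, 0.0, 0] [-0.0, -0.29, 0.63, 0.0, 0.0, 0.0, 0]
   [-0.312  0.258  2.299  1.284  0.418 -1.926] 0.0
   [-0.306  0.298  2.309  1.399  0.404 -2.046] 0.0
   [-0.301  0.339  2.317  1.52   0.396 -2.172] 0.0
   [-0.296  0.381  2.325  1.642  0.394 -2.299] 0.0
```

Emit:
carry_out([
  [0,-0.39,-0.49,0,0,0,0.45],
  [0,-0.39,-0.49,0,0,0,0.45],
  [0,-0.39,-0.49,0,0,0,0.45],
  [0,-0.39,-0.49,0,0,0,0.45],
  [0,-0.39,-0.49,0,0,0,0.45],
  [0,-0.39,-0.49,0,0,0,0.45],
  [0,-0.39,-0.49,0,0,0,0.45],
  [0,-0.39,-0.49,0,0,0,0.45],
])

```text
time: 11.1
tool_pos: [0.4409, 0.0995, 0.1259]
tool_rot: [2.242, -0.0, 2.02]
contact_force: [-0.4, -0.4, 0.9]
opening: 0.0414
grip_force: 0.0
```

Emit:
carry_out([
  [-0.62,0.03,0,0.038,0,0,0],
  [-0.62,0.03,0,0.038,0,0,0],
  [-0.62,0.03,0,0.038,0,0,0],
  [-0.62,0.03,0,0.038,0,0,0],
  [-0.62,0.03,0,0.038,0,0,0],
  [-0.62,0.03,0,0.038,0,0,0],
  [-0.62,0.03,0,0.038,0,0,0],
  [-0.62,0.03,0,0.038,0,0,0],
])

```text
time: 11.77
tool_pos: [0.4641, 0.0552, 0.1275]
tool_rot: [2.548, 0.0, 2.02]
contact_force: [-0.8, 0.5, -0.5]
opening: 0.0002
grip_force: 0.0
```

```bash
python3 snap.py b11; python3 - <<'E'
from cell import robot
from plan import *
np.set_printoptions(precision=4,suppress=True)
s=robot.observe(); p,R=tool(s); print(s["time"],s["opening"],s["contact_force"])
loc=R.apply([0,0,.008]); y=R.apply([0,1,0])
g=s["opening"]/2
print("tcp",M.inv().apply(p-O),"tilt err",(tilt(.6).inv()*R).as_rotvec())
C=M.inv().apply(p+loc-y*(.019+g)-O); print("corner",C,"to go(tool)",R.inv().apply(M.apply(np.array([-.0875,-.05,.052])-C))*100)
E
sed -i 's/C=np/C=np/' key.py; python3 - <<'E'
import pickle; from h import *; from plan import *
d=pickle.load(open("b11.pkl","rb")); c=d["side"]; W=pts(c);H=hsv(c); Q=M.inv().apply(W.reshape(-1,3)-O).reshape(W.shape)*1000
m=(abs(H[...,0]-63)<14)&(H[...,1]>90)&(Q[...,0]>-130)&(Q[...,0]<-50)&(abs(Q[...,1])<80)
print("key side",m.sum(),np.median(Q[m],0),Q[m].min(0),Q[m].max(0))
E
```

```text
11.8667 0.0005290610422778805 [ 0.3969 -0.4884 -0.149 ]
tcp [-0.0863 -0.051   0.1282] tilt err [ 0.0035 -0.0014 -0.0015]
corner [-0.0977 -0.051   0.1107] to go(tool) [ 0.111  -2.4521  5.4348]
key side 33 [-84.87347585 -39.32568387  48.92552413] [-100.26743081  -53.54730533   40.44307509] [-77.31525046 -31.67244975  53.96386475]
```

View pics/b11.png

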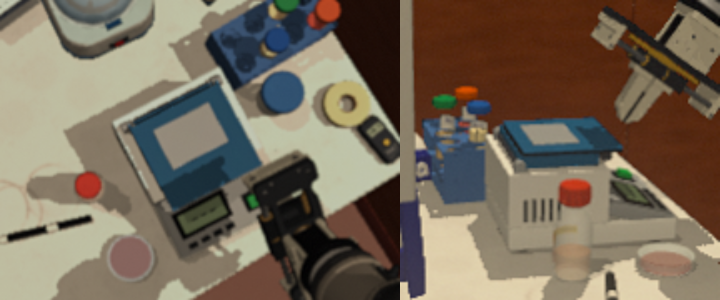

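Emit:
carry_out([
  [0.01,-0.29,0.62,0,0,0,0],
  [0.01,-0.29,0.62,0,0,0,0],
  [0.01,-0.29,0.62,0,0,0,0],
  [0.01,-0.29,0.62,0,0,0,0],
  [0.01,-0.29,0.62,0,0,0,0],
  [0.01,-0.29,0.62,0,0,0,0],
  [0.01,-0.29,0.62,0,0,0,0],
  [0.01,-0.29,0.62,0,0,0,0],
])

```text
time: 12.53
tool_pos: [0.471, 0.0604, 0.0727]
tool_rot: [2.546, -0.0, 2.02]
contact_force: [0.3, -0.8, -0.1]
opening: 0.0009
grip_force: 0.0
```

```bash
cat > kk.py <<'E'
import sys,cv2
from cell import robot,cams
from h import *; from plan import *
np.set_printoptions(precision=4,suppress=True)
s=robot.observe(); p,R=tool(s); C=M.inv().apply(p+R.apply([0,-.019-s["opening"]/2,.008])-O)
F=M.inv().apply(s["contact_force"]); print(s["time"],"corner",C,"F",F,"along key",F@[-.267,0,.964],"to go",R.inv().apply(M.apply(np.array([-.0875,-.05,.052])-C))*100)
if len(sys.argv)>1:
    d={k:cams.read_camera(k)["image"] for k in("top","side")}
    cv2.imwrite(f"pics/{sys.argv[1]}.png",np.hstack([cv2.resize(d["top"][160:260,260:390],(390,300)),cv2.resize(d["side"][140:240,230:360],(390,300))]))
E
python3 kk.py k1
```

```text
12.5333 corner [-0.0906 -0.0486  0.0552] F [-0.1011 -0.8031 -0.1203] along key -0.0889809569176132 to go [-0.137   0.0769  0.4353]
```

View pics/k1.png

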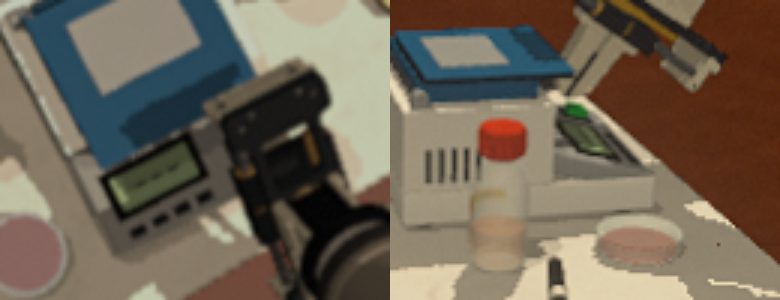

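The side view shows the closed fingertips at about (572,95), just above the green key at (575,110).

Emit:
carry_out([
  [-0.05,0.02,0.12,0,0,0,0],
  [-0.05,0,0.12,0,0,0,0],
  [-0.03,-0.03,0.12,0,0,0,0],
  [0,-0.04,0.12,0,0,0,0],
  [0,-0.04,0.12,0,0,0,0],
  [0,-0.04,0.12,0,0,0,0],
  [0,0,0,0,0,0,0],
  [0,0,0,0,0,0,0],
])

```text
time: 13.3
tool_pos: [0.4752, 0.0606, 0.0667]
tool_rot: [2.546, -0.0, 2.021]
contact_force: [-0.1, 0.2, -0.8]
opening: 0.0005
grip_force: 0.0
```

```bash
python3 kk.py
```

```text
13.3 corner [-0.0866 -0.0503  0.0493] F [-0.0509  0.2146 -0.7978] along key -0.7554626737532374 to go [ 0.026   0.0812 -0.273 ]
```

Emit:
carry_out([
  [0,-0.03,0.1,0,0,0,0],
  [0,-0.03,0.1,0,0,0,0],
  [0,0,0,0,0,0,0],
  [0,0,0,0,0,0,0],
  [0,0,0,0,0,0,0],
  [0,0,0,0,0,0,0],
  [0,0,0,0,0,0,0],
  [0,0,0,0,0,0,0],
])

```text
time: 13.97
tool_pos: [0.4758, 0.0609, 0.0648]
tool_rot: [2.546, -0.0, 2.021]
contact_force: [-0.3, -1.3, 0.3]
opening: 0.0003
grip_force: 0.0
```

```bash
python3 kk.py
```

```text
13.9667 corner [-0.0859 -0.0503  0.0474] F [-0.8801 -1.0416  0.345 ] along key 0.5675883356963859 to go [ 0.0318  0.1265 -0.4672]
```

Emit:
carry_out([
  [0,-0.03,0.1,0,0,0,0],
  [0,-0.03,0.1,0,0,0,0],
  [0,0,0,0,0,0,0],
  [0,0,0,0,0,0,0],
  [0,0,0,0,0,0,0],
  [0,0,0,0,0,0,0],
  [0,0,0,0,0,0,0],
  [0,0,0,0,0,0,0],
])

```text
time: 14.63
tool_pos: [0.4763, 0.0611, 0.0628]
tool_rot: [2.546, -0.0, 2.021]
contact_force: [-1.4, 0.6, -0.1]
opening: 0.0001
grip_force: 0.0
```

```bash
python3 kk.py k2
```

```text
14.6333 corner [-0.0852 -0.0503  0.0455] F [-0.9828  1.155  -0.0726] along key 0.19246268162967115 to go [ 0.0344  0.1748 -0.6671]
```

View pics/k2.png

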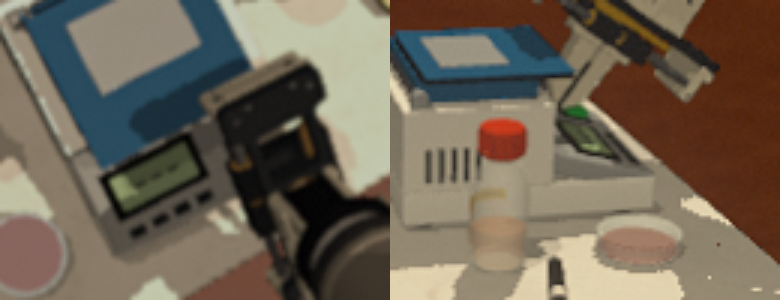

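The side view shows the fingertip at about (565,103), behind the key at (575,112) and not on it. The tips must be thinner than the 19 mm I assumed, so I'll measure them from depth.

```bash
python3 - <<'E'
from cell import robot,cams
from h import *; from plan import *
np.set_printoptions(precision=1,suppress=True)
s=robot.observe(); p,R=tool(s)
for cam in("side","top"):
    c=cams.read_camera(cam); W=pts(c); L=R.inv().apply(W.reshape(-1,3)-p)*1000; Q=M.inv().apply(W.reshape(-1,3)-O)*1000
    H=hsv(c).reshape(-1,3)
    ok=(abs(L[:,0])<22)&(abs(L[:,1])<32)&(L[:,2]<14)&(L[:,2]>-45)&(Q[:,2]>62-.0)
    for z0 in range(-45,14,6):
        g=L[ok&(L[:,2]>=z0)&(L[:,2]<z0+6)]
        if len(g): print(cam,z0,len(g),"tool y",np.percentile(g[:,1],[2,50,98]),"x",np.percentile(g[:,0],[2,98]))
    m=(abs(H[:,0]-63)<12)&(H[:,1]>110)&(H[:,2]>40)&(Q[:,0]>-110)&(Q[:,0]<-60)&(Q[:,1]<-20)&(Q[:,1]>-75)
    print(cam,"green",m.sum(), Q[m].min(0) if m.any() else "",Q[m].max(0) if m.any() else "",Q[m].mean(0) if m.any() else "")
E
```

```text
side -45 39 tool y [-17.8   3.7  22. ] x [-2.4 14.8]
side -39 38 tool y [-16.2   8.4  21.5] x [-7.  16.8]
side -33 33 tool y [-15.6   1.4  18.3] x [-3.9 16.9]
side -27 20 tool y [-14.9  -6.1   6.1] x [ 6.5 14.2]
side -21 19 tool y [-14.7  -5.9   4.1] x [ 7.  14.4]
side -15 24 tool y [-14.9   0.5  15.1] x [ 7.2 16.3]
side -9 26 tool y [-10.1   5.8  16.2] x [-3.1 15.5]
side -3 13 tool y [-2.5  6.7 10.7] x [-4.6 13.9]
side 3 3 tool y [4.9 5.  5.6] x [-8.  14.2]
side green 22 [-97.8 -45.5  43.2] [-77.3 -32.8  53.4] [-86.9 -37.8  48.6]
top -27 1 tool y [3.9 3.9 3.9] x [10.2 10.2]
top -21 2 tool y [-0.9  2.8  6.4] x [10.2 11.2]
top green 0
```

Emit:
carry_out([
  [0,0.34,-0.5,0,0,0,0],
  [0,0.34,-0.5,0,0,0,0],
  [0,-0.53,-0.36,0,0,0,0],
  [0,-0.53,-0.36,0,0,0,0],
  [0,-0.53,-0.36,0,0,0,0],
  [0,-0.21,0.31,0,0,0,0],
  [0,-0.21,0.31,0,0,0,0],
  [0,-0.21,0.31,0,0,0,0],
])

```text
time: 15.5
tool_pos: [0.4583, 0.0524, 0.0632]
tool_rot: [2.546, -0.0, 2.02]
contact_force: [0.1, -0.8, -0.1]
opening: 0.0008
grip_force: 0.0
```

```bash
sed -i 's/\[0,-.019-s\["opening"\]\/2,.008\]/[0,0,.008]/' kk.py; python3 kk.py; python3 snap.py b12; python3 ang.py b12
```

```text
15.5 corner [-0.0895 -0.0504  0.0566] F [-0.2952 -0.7311 -0.0688] along key 0.012460510703660676 to go [ 0.0367 -0.0903  0.4951]
theta~ 0.002 183 341
```

Emit:
carry_out([
  [0.01,-0.03,0.1,0,0,0,0],
  [0.01,-0.03,0.1,0,0,0,0],
  [0,-0.03,0.1,0,0,0,0],
  [0,-0.03,0.1,0,0,0,0],
  [0,-0.03,0.1,0,0,0,0],
  [0,-0.03,0.1,0,0,0,0],
  [0,-0.03,0.1,0,0,0,0],
  [0,-0.03,0.1,0,0,0,0],
])

```text
time: 16.27
tool_pos: [0.461, 0.0539, 0.0561]
tool_rot: [2.545, 0.0, 2.02]
contact_force: [-16.0, -8.1, 26.9]
opening: 0.0004
grip_force: 15.1
```

```bash
python3 kk.py
```

```text
16.2667 corner [-0.0863 -0.0501  0.0494] F [-17.9042  -0.3497  26.8996] along key 30.711613383579724 to go [ 0.0146  0.0464 -0.2776]
```

```bash
cat > g.py <<'E'
from cell import robot,cams
from h import *; from plan import *
np.set_printoptions(precision=1,suppress=True)
c=cams.read_camera("side"); Q=M.inv().apply(pts(c).reshape(-1,3)-O)*1000; H=hsv(c).reshape(-1,3)
m=(abs(H[:,0]-63)<12)&(H[:,1]>110)&(H[:,2]>40)&(Q[:,0]>-110)&(Q[:,0]<-60)&(Q[:,1]<-20)&(Q[:,1]>-75)
h=Q[m]@[.267,0,.964]; v=np.argwhere(m)[:,0]//512
print("green",m.sum(),Q[m].mean(0),Q[m].max(0),"rows",v.min(),v.max(),v.mean(),"brightness",H[m][:,2].mean())
s=robot.observe(); print(M.inv().apply(s["contact_force"]),s["time"])
E
python3 g.py
```

```text
green 12 [-82.6 -38.6  47.8] [-76.1 -29.2  51.5] rows 176 179 177.5 brightness 81.33333333333333
[-16.7  -0.2  22.7] 16.3167
```

Emit:
carry_out([
  [0,0,0,0,0,0,0],
  [0,0.03,-0.1,0,0,0,0],
  [0,0.03,-0.1,0,0,0,0],
  [0,0.05,-0.15,0,0,0,0],
  [0,0.05,-0.15,0,0,0,0],
  [0,0.1,-0.3,0,0,0,0],
  [0,0.1,-0.3,0,0,0,0],
  [0,0.1,-0.3,0,0,0,0],
])

```text
time: 16.98
tool_pos: [0.4577, 0.0524, 0.07]
tool_rot: [2.545, -0.0, 2.021]
contact_force: [-0.5, 0.5, 0.1]
opening: 0.0004
grip_force: 0.0
```

```bash
python3 kk.py; python3 g.py; python3 snap.py b13; python3 ang.py b13
```

```text
16.9833 corner [-0.09   -0.0501  0.0634] F [-0.2634  0.6833  0.1122] along key 0.17847639186422753 to go [ 0.007  -0.4315  1.0822]
green 28 [-86.8 -40.6  48.9] [-77.4 -32.9  53.7] rows 175 179 176.78571428571428 brightness 90.89285714285714
[0.4 0.3 0.6] 17.0333
theta~ 0.002 193 345
```

Emit:
carry_out([
  [0,0,-1,0,0,0,0],
  [0,0,-1,0,0,0,0],
  [0,0,-1,0,0,0,0],
  [0,0,-1,0,0,0,0],
  [0,0,-1,0,0,0,0],
  [0,0,-1,0,0,0,0],
  [0,0,-1,0,0,0,0],
  [0,0,0,0,0,0,0],
])

```text
time: 17.8
tool_pos: [0.4222, 0.035, 0.1287]
tool_rot: [2.544, 0.001, 2.021]
contact_force: [-0.3, -0.0, 0.1]
opening: 0.0001
grip_force: 0.0
```

```bash
python3 snap.py b14; python3 ang.py b14; python3 g.py; python3 - <<'E'
import pickle; from h import *
for n in("d0","b14"):
    c=pickle.load(open(n+".pkl","rb"))["top"]; W=pts(c); H=hsv(c); z=W[...,2]
    b=np.zeros(z.shape,bool); b[120:250,190:400]=1
    m=b&(z>.03)&(z<.106)&(H[...,0]<95); k,l,s,_=cv2.connectedComponentsWithStats(m.astype(np.uint8)); i=1+np.argmax(s[1:,4]); q=W[l==i][:,:2]
    print(n,"left corner",q[np.argmax(q[:,1])],"front-left",q[np.argmin(q[:,0])])
E
```

```text
theta~ 0.003 206 351
green 28 [-86.4 -40.4  49.5] [-76.2 -29.6  54.7] rows 174 179 176.60714285714286 brightness 104.10714285714286
[0.4 0.2 0.3] 17.95
d0 left corner [0.56599685 0.25021677] front-left [0.38340883 0.14929282]
b14 left corner [0.56613857 0.25021783] front-left [0.38340495 0.15828008]
```

The meter hasn't moved, the cover is shut and the key is back up, so I'm handing in.

```bash
python3 -c "
from cell import robot; print(robot.hand_in())"
```

```text
the job is handed in; nothing more can be done
None
```

I handed the job in at about 18 s of the 54 s: the cover was caught on a finger and lowered gently until shut, the green key was pressed with about 30 N and came back up, and the meter did not move; the judge returned no verdict, and the key's full travel is inferred from that force and the camera, not measured.

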